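# Load and raise the packing lift

### The arm

A 6-joint arm with a two-finger parallel gripper is mounted at the origin on the work surface. World frame = base frame: x ahead of the robot, y to its left, z up, the work surface at z = 0. Lengths are in m, angles in rad, forces in N, time in s.
With the tool pointing down it reaches from about 0.35 to 0.8 m from the base axis. Payload 7.3 kg.
Tool frame: the origin (TCP) lies between the finger pads; the fingertips stand 25 mm ahead of it and the grasp point (between the pads) lies 6 mm ahead of it (r.tip_extent is the distance from the TCP to the fingertips, in m); z points along the fingers, y is the line along which they close (so a half turn about z gives the same grasp; the last joint's range is limited). The gripper opens to 85 mm and grips with 20 to 120 N. Pads are 22 mm wide; open, the fingers measure 114 mm over their backs; the gripper's body (76 mm by 85 mm) begins 54 mm behind the grasp point. The pads swing forward as they close: fully open they stand 13 mm farther back than shut.
Start: joints at [1.134, 0.342, 1.524, -0, 1.275, -0.146], TCP at [0.151, 0.503, 0.256] pointing down, gripper open.
Joint ranges: [-2.53, 2.53], [-0.77, 2.02], [0.04, 2.7], [-1, 4.14], [0.28, 2.66], [-3.11, 3.11]. Speed limits (rad/s): [2.57, 2.57, 3.14, 3.14, 3.14, 3.14].

### API

Orientations are given as a unit quaternion [x, y, z, w].
In Python, from workcell import r, command_gripper, optics gives the robot as it stands. The module is installed in compiled form; this text tells all that it offers. Calls block until the motion is done:
- r.reach(position, orientation): joint-space move of the TCP to a pose.
- r.move_straight(position, orientation=None, speed=0.15, max_force=None): straight line of the TCP; orientation=None keeps the orientation; speed is the mean speed in m/s. With max_force (N) it stops when the force on the tool has changed by that much, and returns True; else False.
- r.movej(angles): joint-space move.
- command_gripper(opening, force=None): finger opening in m; force is the grip in N (None keeps the last); returns when the fingers have stopped.
- r.hold(seconds).
- r.solve_ik(position, orientation): joint angles nearest the present ones, or None.
- r.read_state(): the state.
- optics.get_image(name): name is "side" or "top" or "wrist"; returns (picture, depth): 384x512x3 uint8, red, green, blue; 384x512 float32, m along the optical axis (not along the pixel's ray), 0 where there is no reading.
- optics.camera_model(name): a dict with "K" (3x3 intrinsics, pixels), "R" (3x3) and "t" (3): a world point X has camera coordinates R X + t; the wrist camera has in their place "tool_from_camera" (4x4, takes a point from camera to tool coordinates, whose origin is the TCP and whose axes are the flange's). Camera axes: x right, y down, z forward; pixel columns grow to the right and rows downward; lengths in m; the calibration is good to about 2 mm. A picture is of the moment at which its call begins: read the wrist's pose just before it. camera_model takes no time and is no camera call.
A pose or a line that the arm cannot do raises r.PlanningError and nothing moves.
- r.finish_job(): hands the job in; it is judged then, once.
The state is a dict: "time_s": time; "joint_positions": joint angles; "dq": joint speeds; "tau": joint torques, N m; "eef_pos": TCP position; "eef_rot": TCP orientation; "contact_force": force on the tool from outside, world axes, zero at the start; "torque": the same for the moment, N m; "grip_width": finger opening in m; "grip_force": force on a finger pad.
Only numpy, scipy, OpenCV 4.12 (cv2) and the standard library are available. Lean on these libraries where they do the work, as an engineer would, in place of code of your own. Each camera call takes 0.05 s, during which the arm holds its last target. There are 200 camera calls.

### The job

Get this order ready to roll: first stack all the closed fudge boxes squarely one upon another, in one column in the middle of the black pad of the lowered bench lift, with their long sides along the pad's. Then lift the cover plate off the crank housing and lay it aside, swing the folded handle fully upright and crank the loaded platform up until it is level with the roller track. Last, fold the handle flat again and seat the cover back on its pins, without disturbing the other loose things on the table.

Things in the scene. Friction and masses are not known exactly. Their poses are not given: they have to be found in the camera images.
- box1_mid (a point): closed fudge box (may be absent: then None), cardboard with a brown lid, a green band and a white round sticker: 110 (x) x 62 (y) x 38 (z) mm, about 0.2 kg. The point is the centre of the box; z up when it stands upright, x along its long side. All the boxes are alike.
- box2_mid (a point): closed fudge box (may be absent: then None), cardboard with a brown lid, a green band and a white round sticker: 110 (x) x 62 (y) x 38 (z) mm, about 0.2 kg. The point is the centre of the box; z up when it stands upright, x along its long side. All the boxes are alike.
- box3_mid (a point): closed fudge box (may be absent: then None), cardboard with a brown lid, a green band and a white round sticker: 110 (x) x 62 (y) x 38 (z) mm, about 0.2 kg. The point is the centre of the box; z up when it stands upright, x along its long side. All the boxes are alike.
- box4_mid (a point): closed fudge box (may be absent: then None), cardboard with a brown lid, a green band and a white round sticker: 110 (x) x 62 (y) x 38 (z) mm, about 0.2 kg. The point is the centre of the box; z up when it stands upright, x along its long side. All the boxes are alike.
- pad_top (a point): centre of the top of the black rubber pad (135 mm along x, 90 mm along y) in the middle of the steel platform (190 x 200 mm, 2 mm below the pad's top) of the bench lift, a scissor lift with yellow legs. x, y along the pad's and platform's sides, z up. It goes straight up and down as the crank turns and stays where it is left, also when loaded. The table on the robot's side of it is bare.
- track_top (a point): the middle of the near end of the green roller track beside the platform, at the height of the tops of its rollers. Fixed; z up. The platform is level with it when pad_top has the same height. The track runs on 420 mm along its y, 232 mm wide. Housing, platform and track stand in a row along y; the lift's flat base under the first two is 190 mm deep along x, 440 mm long.
- housing_top (a point): centre of the rim of the blue crank housing on the lift's base, an open square well: outside 156 mm, inside 144 mm square, rim 98 mm and floor 45 mm above the table. x, y along its sides, z up. Two 10 mm pins with pointed tops stand 14 mm above the rim at (61, 61) and (-61, -61) mm from this point; 22 mm square blocks in the well's corners, level with the rim.
- cover_grip (a point): middle of the steel bar (12 mm thick, 80 mm along y) on the white cover plate, 32 mm above the plate's underside. Plate 156 x 156 x 5 mm, 0.32 kg, x and y along its sides, z up. Its 14 mm holes at (61, 61) and (-61, -61) mm take the housing's pins, either way round. Seated it lies flat on the rim, this point 32 mm above housing_top; that needs the handle folded.
- crank_hub (a point): point on the vertical axis of the crank inside the housing, at the height of the handle's pivot (80 mm above the table). x points along the crank arm towards the handle's pivot, z up. The arm (22 mm wide) lies 18 to 26 mm below this point; the hub is 28 mm across.
- handle_pivot (a point): pivot of the folding handle at the end of the crank arm, 50 mm from crank_hub. x points outward along the arm, y is the pivot's axis (level), z up.
- handle_grip (a point): middle of the black free-spinning sleeve (18 mm thick, 64 mm long) of the folding handle, 48 mm from the pivot; the sleeve ends 80 mm from the pivot. The handle's -x axis points from the pivot to its free end. Folded it lies level above the arm, from the pivot across the hub; swung out it stands straight up.
- handle (a joint): angle of the folding handle, rad: 0 folded flat along the arm, 1.57 standing straight up against its stop. A stiff joint (0.25 N m) that stays where it is left.
- crank (a joint): angle of the crank, rad, growing clockwise as seen from above. Clockwise raises the platform, 20 mm a turn, from about 0 up to 28 rad; it turns against about 0.2 N m and stays where it is left.
- marker: white marker pen with a black cap, 136 mm long, 15 mm thick; not part of the job. Origin under its centre.
- scissors: scissors with black handles, 200 x 60 mm, 8 mm thick, lying flat; not part of the job. Origin under its centre.
- jar_green: green sprinkle jar with a white lid, 66 mm across, 93 mm tall; not part of the job. Origin under its centre.
- fudge_bar: single wrapped chocolate-brown fudge bar, 90 x 45 x 20 mm; not part of the job. Origin under its centre.
- labels: white roll of labels lying flat, 76 mm across, 30 mm tall; not part of the job. Origin under its centre.

How it is judged:
By the outcome, as a careful person would: the job done as asked, in the order asked, and still so for the second after the job is handed in, with the robot touching nothing.
Of box1, box2, box3, box4 only 2 to 4 are there at a start; the rules pass over those that are not, and their reading is None.
At some moment in a run one of cover may be knocked a few centimetres aside while the robot is not near it.
Once in a run the grip may slacken for a moment while it holds something.
It also fails if it takes over 210 s, if anything falls off the work surface, if the arm or the gripper's body presses on something with over 40 N, if the wrist force passes 120 N, or if a joint passes its speed limit or range.

## Working session

There is one attempt and no reset: what is moved stays moved. The work goes in short steps, each a Python script; the robot and the scene stay as the last script left them, time stands still between calls to the robot, and variables do not carry over. Pictures are saved under pics/ and viewed, at most 14 in all, crops included, and the job is handed in when it is done.

```bash
mkdir -p pics; python3 - <<'E'
from workcell import r, command_gripper, optics
import cv2,numpy as np
for n in ("side","top"):
    im,d=optics.get_image(n); np.savez(f"{n}0.npz",im=im,d=d)
    cv2.imwrite(f"pics/{n}0.png",cv2.resize(im[:,:,::-1],(800,600)))
    m=optics.camera_model(n); print(n,m)
print(optics.camera_model("wrist")); print(r.read_state())
E
```

```text
side {'K': array([[407.31836245,   0.        , 256.09683702],
       [  0.        , 407.31836245, 194.09506165],
       [  0.        ,   0.        ,   1.        ]]), 'R': array([[ 0.93711664, -0.34848147,  0.01931509],
       [-0.23527451, -0.67162625, -0.70254116],
       [ 0.2577951 ,  0.65381866, -0.71138094]]), 't': array([-0.49892435,  0.17670394,  1.19810861])}
top {'K': array([[406.97550734,   0.        , 252.39811281],
       [  0.        , 406.97550734, 187.29599074],
       [  0.        ,   0.        ,   1.        ]]), 'R': array([[ 0.00583046, -0.9998609 ,  0.01562629],
       [-0.99277545, -0.00766053, -0.11974231],
       [ 0.11984536, -0.01481524, -0.99268202]]), 't': array([-0.07818754,  0.51060424,  1.49907099])}
{'K': array([[320.41010535,   0.        , 256.49438935],
       [  0.        , 320.41010535, 188.63935818],
       [  0.        ,   0.        ,   1.        ]]), 'tool_from_camera': array([[ 2.74873409e-04, -9.61731650e-01, -2.73992988e-01,
         6.94442165e-02],
       [ 9.99999733e-01,  7.87207394e-05,  7.26898560e-04,
        -8.18515254e-04],
       [-6
[... 160 characters left out ...]
}
{'time_s': 0.1, 'joint_positions': array([ 1.13399463e+00,  3.42677243e-01,  1.52490616e+00,  1.71209721e-05,
        1.27541835e+00, -1.45992045e-01]), 'dq': array([-0.00165788, -0.00068112, -0.00371457, -0.00076087, -0.00030473,
        0.00223113]), 'tau': array([ 2.25241471e-03, -4.34442973e+01, -2.46491700e+01, -4.46601689e-05,
        4.73255437e-03,  1.56936591e-05]), 'eef_pos': array([0.15036544, 0.50267216, 0.25568823]), 'eef_rot': array([ 1.44895433e-01,  9.89446723e-01, -6.72497901e-04, -2.10253808e-04]), 'contact_force': array([-0.06653851, -0.21332369,  0.32760565]), 'torque': array([-0.01169183,  0.00634158, -0.04116357]), 'grip_force': 0.0, 'grip_width': 0.08494038871781952}
```

View pics/top0.png

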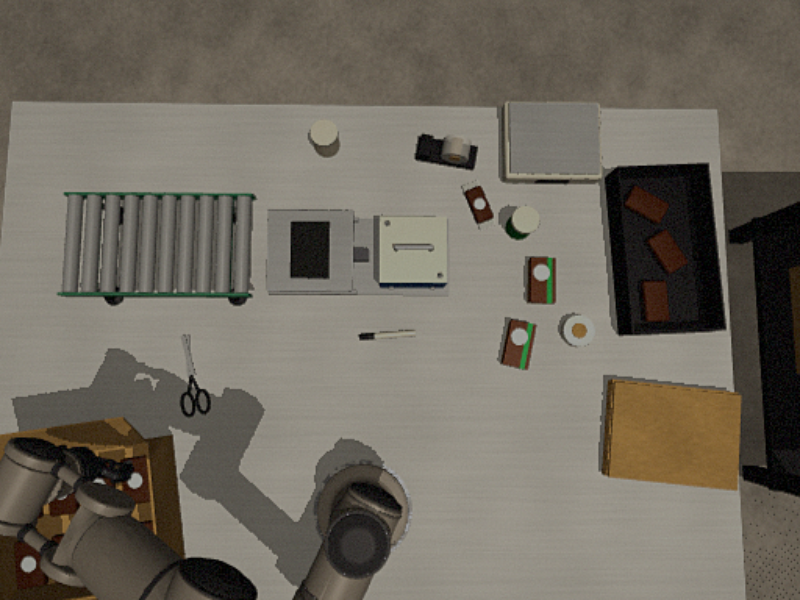

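View pics/side0.png

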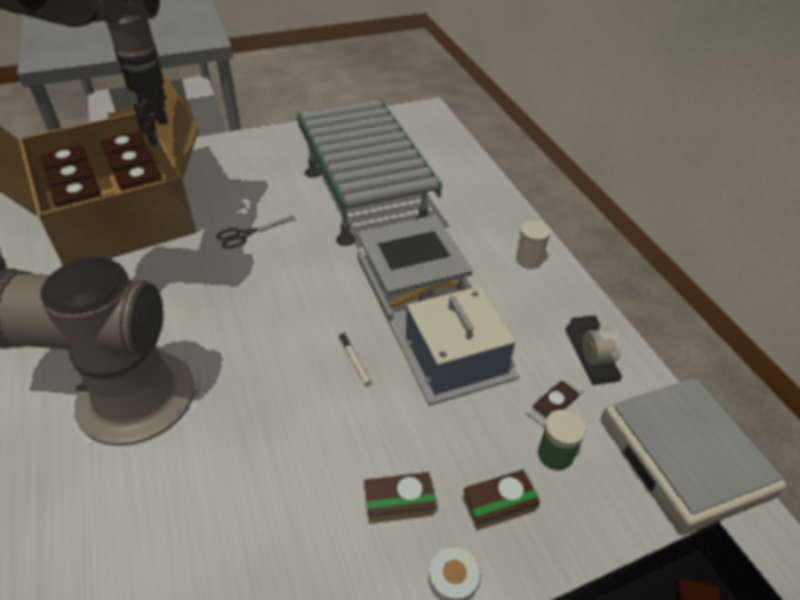

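The top view shows two green-banded boxes at about (541,280) and (518,343), the covered housing at (412,250), the platform with its pad at (310,250), and the track on the left. The carton's content has no green bands. I'll segment these in 3D from both views.

```bash
cat > h.py <<'E'
import numpy as np,cv2
from workcell import r, command_gripper, optics
from scipy.spatial.transform import Rotation as Ro
def cloud(n,im=None,d=None):
    m=optics.camera_model(n); K=m["K"]
    if n=="wrist":
        s=r.read_state(); T=np.eye(4); T[:3,:3]=Ro.from_quat(s["eef_rot"]).as_matrix(); T[:3,3]=s["eef_pos"]
        T=T@m["tool_from_camera"]; R=T[:3,:3]; t=T[:3,3]
    else: R=m["R"].T; t=-R@m["t"]
    if im is None: im,d=optics.get_image(n)
    v,u=np.mgrid[0:384,0:512]
    P=np.stack([(u-K[0,2])/K[0,0]*d,(v-K[1,2])/K[1,1]*d,d],-1)@R.T+t
    P[d==0]=np.nan
    return im,P
def rect(P):
    (c,wh,a)=cv2.minAreaRect((P[:,:2]*1000).astype(np.float32))
    if wh[0]<wh[1]: wh=wh[::-1]; a+=90
    return np.round(c,1),np.round(wh,1),round((a+90)%180-90,1)   # a: long side direction, deg
def big(mask):
    n,l,s,c=cv2.connectedComponentsWithStats(mask.astype(np.uint8)); 
    return [(l==i) for i in np.argsort(-s[1:,4])+1 if s[i,4]>60]
def q(yaw):  # tool down, closing line (tool y) at angle yaw (rad) from world y... tool x at angle yaw
    return (Ro.from_euler('z',yaw)*Ro.from_euler('x',np.pi)).as_quat()
E
python3 - <<'E'
from h import *
for n in ("top","side"):
    f=np.load(n+"0.npz"); im,P=cloud(n,f["im"],f["d"]); z=P[...,2]; x=P[...,0];y=P[...,1]
    h=im.astype(int)
    print(n,"table z",np.nanmedian(z[(abs(x-.25)<.05)&(abs(y)<.3)]))
    for nm,lo,hi,reg in (("box",.028,.05,(x>.2)&(x<.65)&(y<-.15)&(y>-.5)),
        ("cover",.09,.115,(x>.4)&(x<.7)&(y<.1)&(y>-.2)),
        ("plat",.03,.14,(x>.4)&(x<.75)&(y<.25)&(y>.03)),
        ("track",.1,.4,(x>.4)&(x<.8)&(y<.8)&(y>.2))):
        for m in big((z>lo)&(z<hi)&reg)[:4]:
            p=P[m]; print(nm,rect(p),"z",np.round(np.nanpercentile(p[:,2],[5,50,95,99]),4),im[m].mean(0).astype(int))
    m=(h.max(-1)<60)&(x>.4)&(x<.7)&(y<.25)&(y>.03)
    for mm in big(m)[:2]: print("pad",rect(P[mm]),np.nanmedian(P[mm][:,2]))
    g=(h[...,1]>h[...,0]*1.4)&(h[...,1]>h[...,2]*1.3)
    for mm in big(g)[:6]: print("green",rect(P[mm]),np.nanmedian(P[mm][:,2]))
E
```

```text
top table z 0.00020042361903005457
box (array([ 389.4, -371.4]), array([109.9,  63.4]), -12.1) z [0.0323 0.0381 0.0438 0.0459] [91 86 63]
box (array([ 543.7, -430.8]), array([110. ,  63.9]), -0.5) z [0.0328 0.038  0.0438 0.0459] [84 79 56]
cover (array([ 605.1, -115.3]), array([157.8, 153.2]), 0.2) z [0.0972 0.103  0.1084 0.1109] [154 153 134]
cover (array([608.9,  62.8]), array([173.7,  72.9]), 1.0) z [0.0902 0.092  0.0958 0.0982] [84 81 76]
plat (array([604.1, 128. ]), array([195.9, 189.6]), 89.3) z [0.084  0.0898 0.0952 0.0981] [91 89 83]
track (array([604.2, 461.1]), array([423.7, 234.9]), -89.9) z [0.1395 0.1537 0.1604 0.1629] [96 97 89]
pad (array([604.6, 124.7]), array([131.8,  88.7]), 1.4) 0.09096339836150258
green (array([495. , 458.5]), array([419. ,  16.8]), -89.7) 0.15217174314593562
green (array([716.9, 460.4]), array([420.6,   9.2]), -89.9) 0.15222188101648193
green (array([ 388.8, -389.2]), array([114.9,  10.7]), -18.7) 0.03788682475399008
green (array([ 544.9, -447.1]), array([107.7,  12.8]), -2.4) 0.03793413491112485
green (array([ 667.3, -363.5]), array([59.3, 21.7]
[... 617 characters left out ...]
186.6,  77.2]), 0.1) z [0.0902 0.0915 0.094  0.0954] [104 104  98]
plat (array([607.7, 130.6]), array([200.6, 192.1]), -89.8) z [0.0867 0.0906 0.0941 0.0954] [101 100  95]
plat (array([613.4,  41.6]), array([164.3,  30.9]), 5.0) z [0.031  0.0389 0.0542 0.062 ] [88 73 47]
track (array([607.6, 459.8]), array([426.1, 235.1]), -89.9) z [0.1383 0.154  0.16   0.1619] [104 106  99]
pad (array([607.8, 127.2]), array([131.4,  84.3]), -1.8) 0.09203817114707397
green (array([ 665.5, -395.2]), array([53.3, 17.3]), -48.0) 0.043049678079196296
green (array([ 545.8, -443.7]), array([109.2,  14.6]), -2.1) 0.038173200345041236
green (array([ 389. , -382.9]), array([107.5,  15.6]), -11.9) 0.038625266636177824
```

```bash
cat >> h.py <<'E'
def go(p,yaw):  # reach via whichever half-turn is solvable, nearest mid range of j6
    best=None
    for k in (0,np.pi,-np.pi):
        a=r.solve_ik(p,q(yaw+k))
        if a is not None and (best is None or abs(a[5])<abs(best[0][5])): best=(a,yaw+k)
    r.reach(p,q(best[1])); return best[1]
def seg(P,m): 
    for k in big(m)[:3]:
        if k.sum()>1500: print(rect(P[k]),np.round(np.nanpercentile(P[k][:,2],[5,50,95]),4),k.sum())
E
python3 - <<'E'
from h import *
print(r.tip_extent)
im,P=None,None
for c,yaw in (((.606,.126),0),((.391,-.371),np.radians(-12.3)),((.546,-.43),np.radians(-2))):
    y=go([c[0],c[1],.26],yaw); im,P=cloud("wrist"); z=P[...,2]; print(c,y,r.read_state()["joint_positions"].round(2))
    if c[1]>0: seg(P,(im.max(-1)<60)&(abs(P[...,0]-c[0])<.1)&(abs(P[...,1]-c[1])<.1)); seg(P,(z>.075)&(z<.105)&(P[...,1]>0.01)&(P[...,1]<.25))
    else: seg(P,(z>.030)&(z<.046))
    cv2.imwrite(f"pics/w{c[0]}.png",im[:,:,::-1])
    if c[1]<0 and c[0]<.5:
        im,_=optics.get_image("top"); cv2.imwrite("pics/top1.png",cv2.resize(im[:,:,::-1],(800,600)))
E
python3 -c "
import cv2,numpy as np
cv2.imwrite('pics/m.png',np.hstack([cv2.resize(cv2.imread('pics/w%s.png'%a),(400,300)) for a in (.606,.391)]))"
```

```text
0.025
(0.606, 0.126) 3.141592653589793 [ 0.08  0.51  1.24  0.    1.39 -1.49]
(array([601.5, 126.5]), array([148.3,  33.7]), -89.8) [0.2681 0.3079 0.3266] 37270
(array([606.4, 126.5]), array([134.5,  89.7]), 0.2) [0.0893 0.0905 0.0916] 13321
(array([606.3, 126.3]), array([200.1, 190.2]), -89.9) [0.0874 0.0889 0.0912] 43131
(0.391, -0.371) -0.21467549799530256 [-0.9   0.36  1.48  0.    1.3   0.88]
(array([ 237.1, -609.1]), array([146.1,  61.2]), -3.5) [0.0355 0.0437 0.045 ] 5941
(array([ 390.9, -370.2]), array([111.2,  62.2]), -12.3) [0.0359 0.0373 0.0385] 5700
(array([ 518.7, -428.8]), array([62.6, 54.9]), 87.7) [0.0356 0.0371 0.0384] 3625
(0.546, -0.43) -0.03490658503988659 [-0.78  0.67  0.97 -0.    1.51  0.83]
(array([ 546.8, -429.7]), array([110.4,  62. ]), -1.6) [0.0359 0.0373 0.0385] 5751
(array([ 391.6, -370.4]), array([112.4,  62. ]), -12.3) [0.0358 0.0373 0.0385] 4160
(array([ 556.7, -613.4]), array([283.6,   2.7]), 2.8) [0.0308 0.0383 0.0452] 2149
```

View pics/top1.png

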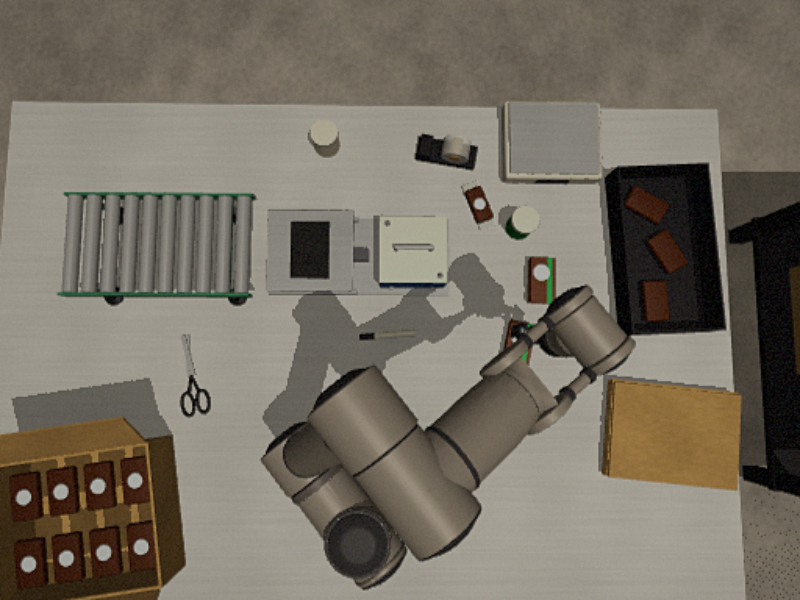

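View pics/m.png

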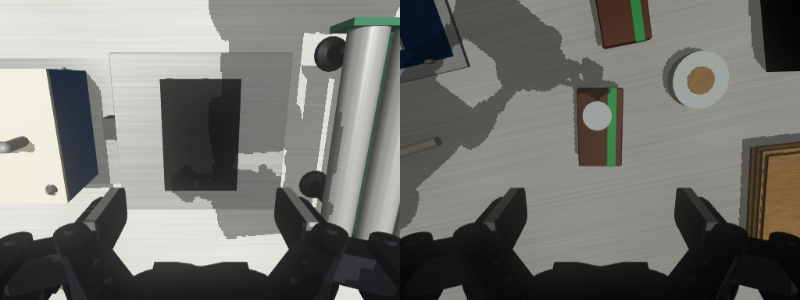

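Exactly two banded boxes are on the table, at (391,-370) and (547,-430) mm. The pad is centred at (606,126) mm, about 91 mm high. Now I'll stack them.

```bash
cat >> h.py <<'E'
def pick(c,yaw,z=.030):
    r.reach([*c,z+.10],q(yaw)); command_gripper(.085); r.move_straight([*c,z],speed=.12)
    command_gripper(.0,40); s=r.read_state(); print("grip",s["grip_width"],s["grip_force"],s["time_s"])
    r.move_straight([*c,.26],speed=.2)
def place(c,yaw,ztcp):
    r.reach([*c,ztcp+.06],q(yaw)); print("held",r.read_state()["grip_width"])
    hit=r.move_straight([*c,ztcp-.006],speed=.04,max_force=5); print("hit",hit,r.read_state()["eef_pos"].round(4))
    command_gripper(.085); p=r.read_state()["eef_pos"]; r.move_straight([*c,p[2]+.12],speed=.15)
E
python3 - <<'E'
from h import *
pick((.3912,-.3703),np.radians(-12.3)); place((.6064,.1265),0,.1215)
r.reach([.6064,.1265,.30],q(0)); im,P=cloud("wrist"); z=P[...,2]
seg(P,(z>.12)&(z<.14)&(P[...,1]<.23)&(abs(P[...,0]-.606)<.1)); print(r.read_state()["time_s"])
E
```

```text
grip 0.0613517730541188 44.823710918426514 7.5583
held 0.060892473193809415
hit True [0.6063 0.1265 0.1222]
(array([605.8, 125.8]), array([110.7,  62.1]), 0.1) [0.1272 0.1285 0.1297] 7654
13.875
```

```bash
python3 - <<'E'
from h import *
r.reach([.5468,-.4297,.26],q(0)); im,P=cloud("wrist"); z=P[...,2]; seg(P,(z>.030)&(z<.046)&(abs(P[...,1]+.43)<.07)&(P[...,0]>.45))
pick((.5468,-.4297),np.radians(-1.6)); r.reach([.5468,-.4297,.30],q(0));place((.606,.126),0,.1595)
r.reach([.606,.1263,.34],q(0)); im,P=cloud("wrist"); z=P[...,2]
seg(P,(z>.155)&(z<.18)&(P[...,1]<.23)&(abs(P[...,0]-.606)<.1)); 
r.reach([.606,-.114,.33],q(0)); im,P=cloud("wrist"); z=P[...,2]; cv2.imwrite("pics/cov.png",im[:,:,::-1])
seg(P,(z>.095)&(z<.115)&(P[...,1]<0)); seg(P,(z>.12)&(z<.15)&(P[...,1]<0));
for k in big((z>.12)&(z<.15)&(abs(P[...,1]+.115)<.08)&(abs(P[...,0]-.606)<.08))[:2]: print(rect(P[k]),np.nanmedian(P[k][:,2]),k.sum())
im,_=optics.get_image("side"); cv2.imwrite("pics/side2.png",cv2.resize(im[100:300,180:380,::-1],(600,600)))
print(r.read_state()["time_s"])
E
```

```text
(array([ 546.8, -429.9]), array([110.4,  61.7]), -1.4) [0.036  0.0373 0.0386] 5683
grip 0.061326370999379765 45.5598646402359 18.0667
held 0.06125093754348373
hit True [0.6059 0.126  0.1604]
(array([604.9, 125.3]), array([111.8,  62.1]), -0.0) [0.1651 0.1664 0.1676] 7586
(array([ 606.1, -112.6]), array([158.3, 157. ]), -89.9) [0.1008 0.1021 0.1034] 19278
(array([ 606.4, -111.8]), array([90.8, 11.4]), -89.8) 0.13405137022251853 1072
25.775
```

View pics/cov.png

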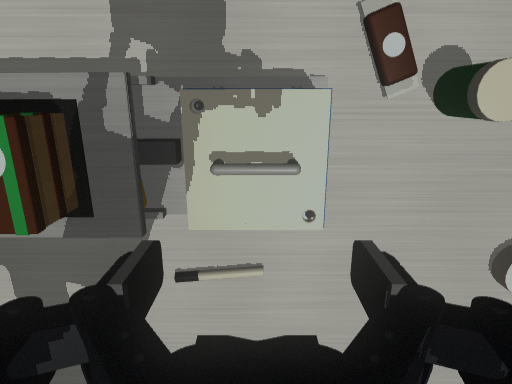

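Both boxes are stacked squarely. The cover is at (606,-112.6) mm, aligned with the axes, with its bar along y. I'll lift it off and lay it on the bare table at (0.42,-0.30).

```bash
python3 - <<'E'
from h import *
c=[.6063,-.1122]
y=go([*c,.24],np.pi/2); print(y,r.read_state()["joint_positions"].round(2))
command_gripper(.05); print("h",r.move_straight([*c,.133],speed=.1,max_force=8))
command_gripper(0,60); s=r.read_state(); print(s["grip_width"],s["grip_force"],s["eef_pos"])
r.move_straight([*c,.25],speed=.08); print(r.read_state()["grip_width"])
t=[.42,-.30]
r.reach([*t,.10],q(y)); print("h",r.move_straight([*t,.030],speed=.05,max_force=5),r.read_state()["eef_pos"],r.read_state()["grip_width"])
command_gripper(.05); r.move_straight([*t,.16],speed=.12)
r.reach([.606,-.114,.30],q(y)); print(r.read_state()["eef_pos"])
im,P=cloud("wrist"); np.savez("well.npz",im=im,P=P); cv2.imwrite("pics/well.png",im[:,:,::-1]);print(r.read_state()["time_s"])
E
```

```text
1.5707963267948966 [-0.31  0.52  1.28  0.    1.34 -0.31]
h False
0.010255659072848635 58.3923876285553 [ 0.60644186 -0.11223521  0.13353528]
0.00997003717788992
h True [ 0.41987993 -0.29992973  0.0355428 ] 0.009910651093805083
[ 0.60527612 -0.11488913  0.29883687]
36.075
```

View pics/well.png

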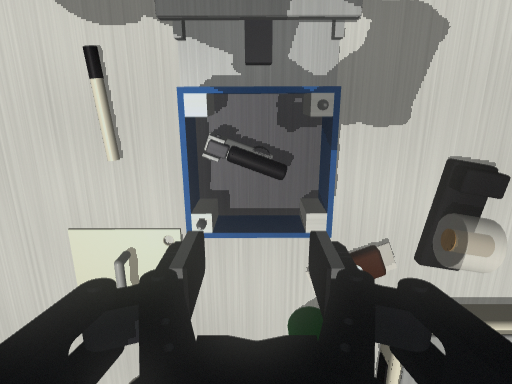

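The picture shows the handle folded in the well. The pivot is near (213,148), and the black sleeve runs from (230,153) to (287,171). The housing rim spans (178,87) to (338,237).

```bash
python3 - <<'E'
from h import *
f=np.load("well.npz"); im,P=f["im"],f["P"]; z=P[...,2]
roi=np.zeros(z.shape,bool); roi[125:190,195:300]=1
m=roi&(z>.07)&(z<.10)
for k in big(m): print(rect(P[k]),np.round(np.nanpercentile(P[k][:,2],[5,50,95]),4),k.sum())
m2=m&(im.max(-1)<60)
for k in big(m2): print("black",rect(P[k]),np.round(np.nanpercentile(P[k][:,2],[5,50,95]),4),k.sum())
for k in big((z>.094)&(z<.104)&(abs(P[...,0]-.606)<.1)&(abs(P[...,1]+.113)<.1)): print("rim",rect(P[k]),k.sum())
for p in ((148,213),(155,232),(171,285),(150,262),(147,207),(160,255),(163,265)): print(p,P[p].round(4))
cv2.imwrite("pics/wellz.png",cv2.resize(im[110:200,185:320,::-1],(750,500),interpolation=cv2.INTER_CUBIC))
E
```

```text
(array([ 593.3, -107.8]), array([88.7, 28. ]), -19.6) [0.0809 0.0867 0.0891] 1514
black (array([ 599.2, -110.6]), array([75.7, 17.8]), -20.5) [0.0816 0.0872 0.0893] 1011
rim (array([ 606.6, -113.7]), array([156.6, 156.3]), 0.0) 5324
(148, 213) [ 0.5597 -0.0963  0.0857]
(155, 232) [ 0.5794 -0.1031  0.0884]
(171, 285) [ 0.6345 -0.1201  0.088 ]
(150, 262) [ 0.6107 -0.1023  0.0611]
(147, 207) [ 0.5534 -0.0954  0.0845]
(160, 255) [ 0.6031 -0.1087  0.0867]
(163, 265) [ 0.6135 -0.1116  0.0879]
```

View pics/wellz.png

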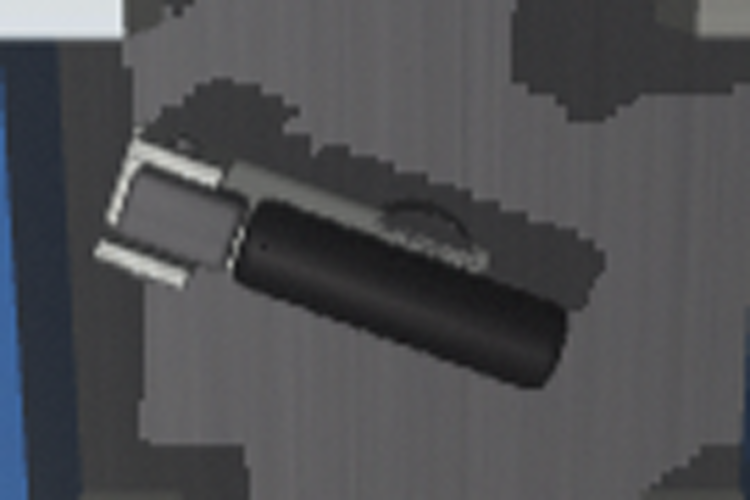

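```bash
cat >> h.py <<'E'
hub=np.array([.6066,-.1137])
E
python3 - <<'E'
from h import *
a=np.radians(-20.0); d=np.array([np.cos(a),np.sin(a)]); piv=hub-.05*d; R=.068
def tcp(th): 
    p=piv+R*np.cos(th)*d; return [p[0],p[1],.080+R*np.sin(th)+.010]
p0=tcp(0)
y=go([p0[0],p0[1],.22],a); print(y,r.read_state()["joint_positions"].round(2))
command_gripper(.045); print("hit",r.move_straight(p0,speed=.08,max_force=6),r.read_state()["eef_pos"])
command_gripper(0,35); s=r.read_state(); print(s["grip_width"],s["grip_force"])
F=[]
for th in np.radians(np.arange(7.5,91,7.5)):
    r.move_straight(tcp(th),speed=.06); s=r.read_state(); F.append((np.degrees(th).round(),*s["contact_force"].round(1),round(s["grip_width"],4)))
print(*F,sep="\n")
e=tcp(np.pi/2); e[:2]-=.006*d
print("stop",r.move_straight(e,speed=.03,max_force=8),r.read_state()["eef_pos"],tcp(np.pi/2))
e=r.read_state()["eef_pos"]; command_gripper(.05); r.move_straight([e[0],e[1],.25],speed=.12)
for n in ("side","top"):
    im,_=optics.get_image(n); cv2.imwrite(f"pics/{n}3.png",cv2.resize(im[100:300,180:380,::-1] if n=="side" else im[90:240,160:360,::-1],(600,450)))
g=hub-.0*d; r.reach([g[0]-.05,g[1],.33],q(np.pi)); im,P=cloud("wrist"); z=P[...,2]
np.savez("up.npz",im=im,P=P); cv2.imwrite("pics/up.png",im[:,:,::-1])
m=(z>.13)&(z<.18)&(np.linalg.norm(P[...,:2]-hub,axis=-1)<.09)
for k in big(m)[:2]: print(rect(P[k]),np.round(np.nanpercentile(P[k][:,2],[5,50,95]),4),k.sum())
print("expect",piv,r.read_state()["time_s"])
E
```

```text
2.792526803190927 [-0.31  0.57  1.25 -0.    1.32 -1.53]
hit False [ 0.62380047 -0.11996851  0.09057059]
0.01668863735117634 34.10821080207825
(np.float64(7.0), np.float64(-0.8), np.float64(2.9), np.float64(-0.7), 0.0168)
(np.float64(15.0), np.float64(-2.2), np.float64(5.7), np.float64(-2.9), 0.0166)
(np.float64(22.0), np.float64(-3.0), np.float64(4.5), np.float64(-5.3), 0.0165)
(np.float64(30.0), np.float64(-3.6), np.float64(5.7), np.float64(-6.4), 0.0165)
(np.float64(38.0), np.float64(-3.8), np.float64(6.3), np.float64(-6.2), 0.0167)
(np.float64(45.0), np.float64(-3.6), np.float64(6.4), np.float64(-7.9), 0.0164)
(np.float64(53.0), np.float64(-1.5), np.float64(6.0), np.float64(-7.6), 0.0163)
(np.float64(60.0), np.float64(-2.7), np.float64(6.3), np.float64(-6.0), 0.0161)
(np.float64(68.0), np.float64(-0.8), np.float64(4.1), np.float64(-3.4), 0.0165)
(np.float64(75.0), np.float64(2.2), np.float64(2.5), np.float64(-1.2), 0.0163)
(np.float64(82.0), np.float64(3.0), np.float64(0.1), np.float64(0.3), 0.0156)
(np.float64(90.0), np.float64(2.9), np.float64(-1.7), np.float64(2.3), 0.0144)
stop False [ 0.55473132 -0.0953994   0.15886724] [np.float64(0.5596153689607046), np.float64(-0.09659899283371656), np.float64(0.15800000000000003)]
(array([ 569. , -101.9]), array([21.2, 16.9]), -9.0) [0.1333 0.1564 0.159 ] 431
expect [ 0.55961537 -0.09659899] 45.475
```

View pics/up.png

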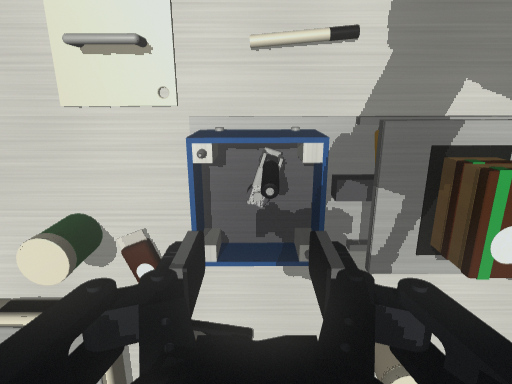

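The handle is up but still leans about 8° inward (top at (569,-102), expected (560,-97)). I'll regrip with the fingers closing along the arm's direction and push it to its stop.

```bash
cat > up.py <<'E'
from h import *
def look(tag):
    r.reach([hub[0]-.05,hub[1],.33],q(np.pi)); im,P=cloud("wrist"); z=P[...,2]
    cv2.imwrite(f"pics/{tag}.png",im[:,:,::-1])
    near=np.linalg.norm(P[...,:2]-hub,axis=-1)<.09
    for lo,hi in ((.154,.17),(.135,.15),(.115,.13)):
        m=near&(z>lo)&(z<hi)&(im.max(-1)<110)
        if m.sum()>5: print(lo,np.nanmean(P[m],0).round(4),m.sum())
    return im,P
E
python3 - <<'E'
from up import *
look("up1")
a=np.radians(-20.0); d=np.array([np.cos(a),np.sin(a)]); piv=hub-.05*d
y=a+np.pi/2
c=piv+.004*d
r.reach([*c,.24],q(y)); print(r.read_state()["joint_positions"].round(2))
command_gripper(.06); print("hit",r.move_straight([*c,.143],speed=.08,max_force=6))
r.move_straight([*piv,.143],speed=.04)
command_gripper(0,40); s=r.read_state(); print(s["grip_width"],s["grip_force"],s["contact_force"])
e=piv-.008*d
print("stop",r.move_straight([*e,.143],speed=.03,max_force=9)); s=r.read_state(); print(s["eef_pos"],piv,s["contact_force"])
command_gripper(.06); r.move_straight([*s["eef_pos"][:2],.25],speed=.12)
look("up2"); print(r.read_state()["time_s"])
E
```

```text
0.154 [ 0.5702 -0.1023  0.1574] 246
0.135 [ 0.5623 -0.101   0.1422] 107
0.115 [ 0.5589 -0.1004  0.1229] 84
[-0.31  0.44  1.42 -0.    1.28  0.04]
hit False
0.017043853242585626 38.56663405895233 [ 2.02870211 -0.84029618  5.42162945]
stop True
[ 0.55932885 -0.09663045  0.14428763] [ 0.55961537 -0.09659899] [ 1.96138688 -0.22382699  1.22733625]
0.154 [ 0.5578 -0.0983  0.1585] 262
0.135 [ 0.5521 -0.1001  0.1433] 60
0.115 [ 0.5519 -0.0997  0.1226] 43
53.3
```

View pics/up2.png

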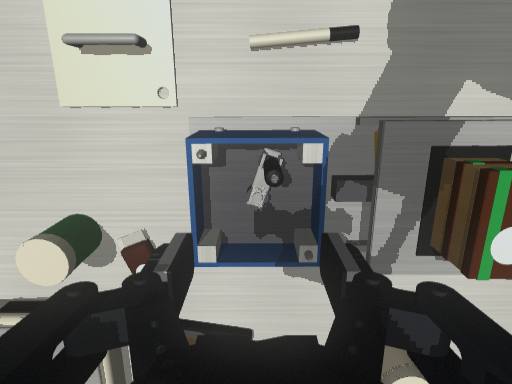

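The handle now stands upright; its top is at (558,-98) mm. Next I'll crank about 2.8 turns clockwise, then measure the levels.

```bash
cat >> up.py <<'E'
import json
def crank(ph0,turns,z=.146,R=.0503,yaw=np.radians(70),step=18,speed=.13):
    pt=lambda p:[hub[0]+R*np.cos(p),hub[1]+R*np.sin(p),z]
    p=pt(ph0); r.reach([p[0],p[1],.24],q(yaw)); command_gripper(.05)
    print("hit",r.move_straight(p,speed=.1,max_force=6)); command_gripper(0,45)
    n=max(1,int(np.ceil(abs(turns)*360/step))); fm=0; ws=[]
    for i in range(1,n+1):
        ph=ph0-turns*2*np.pi*i/n
        r.move_straight(pt(ph),speed=speed); s=r.read_state(); f=np.linalg.norm(s["contact_force"]); fm=max(f,fm); ws.append(s["grip_width"])
        if f>40 or s["grip_width"]<.012: print("ABORT",i,f,s["grip_width"]); break
    print("fmax",fm,"w",min(ws),max(ws),"phase",np.degrees(ph)%360,r.read_state()["time_s"],r.read_state()["contact_force"]); json.dump(ph,open("ph.json","w"))
    return ph,pt(ph)
E
python3 - <<'E'
from up import *
a,p=crank(np.radians(161.5),0.5)
if 1: 
    n=json.load(open("ph.json"))
    # carry on without regripping
    R=.0503; N=46; fm=0; ws=[]
    for i in range(1,N+1):
        ph=n-2.3*2*np.pi*i/N
        r.move_straight([hub[0]+R*np.cos(ph),hub[1]+R*np.sin(ph),.146],speed=.13); s=r.read_state(); f=np.linalg.norm(s["contact_force"]); fm=max(f,fm); ws.append(s["grip_width"])
        if f>40 or s["grip_width"]<.012: print("ABORT",i,f); break
    json.dump(ph,open("ph.json","w")); print(fm,min(ws),max(ws),s["time_s"],s["contact_force"],np.degrees(ph)%360)
e=s["eef_pos"]; command_gripper(.05); r.move_straight([*e[:2],.25],speed=.12); look("cr1")
r.reach([.50,.15,.36],q(np.pi)); im,P=cloud("wrist"); np.savez("lev.npz",im=im,P=P); z=P[...,2]; cv2.imwrite("pics/lev.png",im[:,:,::-1])
print(r.read_state()["time_s"])
E
```

```text
hit False
fmax 6.847986470652003 w 0.01644508917639092 0.01710041891561089 phase 341.5 59.5 [-2.16342201 -0.37558084  6.48640601]
11.174496146199502 0.016466894139888118 0.01719662303052207 72.15 [1.64906352 4.75569842 6.78091067] 233.5000000000001
0.154 [ 0.5753 -0.1532  0.1584] 270
0.135 [ 0.57   -0.1509  0.1425] 74
0.115 [ 0.57   -0.1506  0.1233] 64
76.375
```

View pics/lev.png

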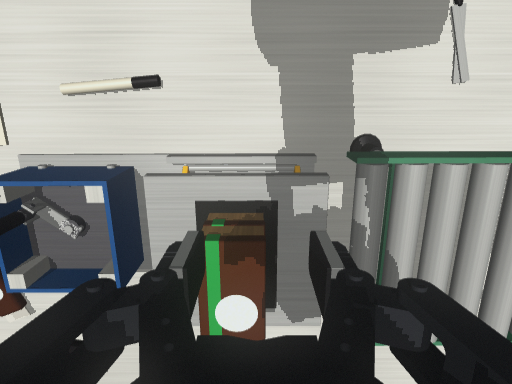

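Cranking works. The picture shows the platform at (235,180–325) and the track's first roller near (370,240). Now I'll compare heights in the same depth image.

```bash
cat >> up.py <<'E'
def level(im,P):
    x,y,z=P[...,0],P[...,1],P[...,2]
    def md(m): return round(float(np.nanmedian(z[m])),4),int(m.sum())
    pl=(y>.035)&(y<.07)&(x>.52)&(x<.69)&(z>.08)&(z<.2)&(im.min(-1)>40); 
    pl2=(y>.187)&(y<.215)&(x>.52)&(x<.69)&(z>.08)&(z<.2)
    pad=(x>.543)&(x<.55)&(y>.085)&(y<.168)&(z>.08)&(z<.2)
    pad2=(y>.083)&(y<.092)&(x>.545)&(x<.66)&(z>.08)&(z<.2)
    pad3=(y>.162)&(y<.168)&(x>.545)&(x<.66)&(z>.08)&(z<.2)
    tr=(x>.52)&(x<.60)&(z>.1)&(z<.2)
    print("plate",md(pl),md(pl2),"pad",md(pad),md(pad2),md(pad3))
    ys=np.arange(.25,.45,.004); prof=[np.nanmedian(z[tr&(y>=a)&(y<a+.004)]) if (tr&(y>=a)&(y<a+.004)).sum()>8 else 0 for a in ys]
    print("track",[int(round(v*1e4)) for v in prof])
E
python3 - <<'E'
from up import *
f=np.load("lev.npz"); level(f["im"],f["P"])
f=np.load("side0.npz"); im,P=cloud("side",f["im"],f["d"]); level(im,P)
E
```

```text
plate (0.1441, 1959) (0.1442, 3014) pad (0.1463, 530) (0.1461, 163) (0.1461, 485)
track [0, 1465, 1523, 1552, 1567, 1570, 1562, 1545, 1514, 0, 0, 1427, 1474, 1532, 1560, 1569, 1567, 1556, 1532, 1502, 0, 0, 1450, 1523, 1553, 1567, 1571, 1564, 1544, 1519, 0, 0, 1423, 1490, 1540, 1561, 1570, 1569, 1556, 1536, 0, 0, 0, 1432, 1512, 0, 0, 0, 0, 0]
plate (0.0898, 376) (0.0903, 248) pad (0.0915, 36) (0.0919, 68) (0.0921, 42)
track [1471, 1451, 1511, 1568, 1570, 1580, 1569, 0, 0, 0, 0, 1490, 1500, 1555, 1578, 1591, 1584, 0, 0, 0, 0, 0, 1499, 1524, 1576, 1576, 0, 0, 0, 0, 0, 0, 1507, 1511, 1535, 1572, 1585, 1583, 0, 0, 0, 0, 0, 1490, 1537, 1555, 1575, 1571, 0, 0]
```

The pad is at 146.2 mm and the roller tops at 157.1 mm, so 10.9 mm, or 0.545 turn, remains.

```bash
python3 - <<'E'
from up import *
ph,p=crank(json.load(open("ph.json")),0.545)
e=r.read_state()["eef_pos"]; command_gripper(.05); r.move_straight([*e[:2],.25],speed=.12)
look("cr2")
r.reach([.50,.15,.38],q(np.pi)); im,P=cloud("wrist"); level(im,P); z=P[...,2]
seg(P,(z>.22)&(z<.245)&(P[...,1]<.23)&(abs(P[...,0]-.606)<.1))
im,P=cloud("top"); z=P[...,2]; x=P[...,0];y=P[...,1]; cv2.imwrite("pics/top4.png",cv2.resize(im[:,:,::-1],(800,600)))
print(r.read_state()["time_s"])
E
```

```text
hit False
fmax 8.636906750339676 w 0.01672895166003013 0.017204730571300016 phase 37.30000000000018 82.275 [-0.33912791 -2.27124043  7.28537985]
0.154 [ 0.6454 -0.0849  0.1584] 238
0.135 [ 0.6404 -0.0858  0.1426] 109
0.115 [ 0.6403 -0.0856  0.1227] 92
plate (0.1551, 1913) (0.1552, 2948) pad (0.1572, 492) (0.1572, 172) (0.1571, 452)
track [0, 1462, 1523, 1552, 1566, 1570, 1564, 1545, 1512, 0, 0, 1426, 1476, 1533, 1561, 1570, 1568, 1555, 1529, 1501, 0, 0, 1452, 1522, 1551, 1566, 1570, 1564, 1546, 1520, 0, 0, 1427, 1492, 1541, 1561, 1570, 1568, 1556, 1535, 0, 0, 0, 1445, 1520, 1550, 1567, 1571, 1561, 0]
(array([604.5, 125.4]), array([111. ,  61.7]), -0.5) [0.2315 0.2332 0.2343] 6557
86.675
```

View pics/cr2.png

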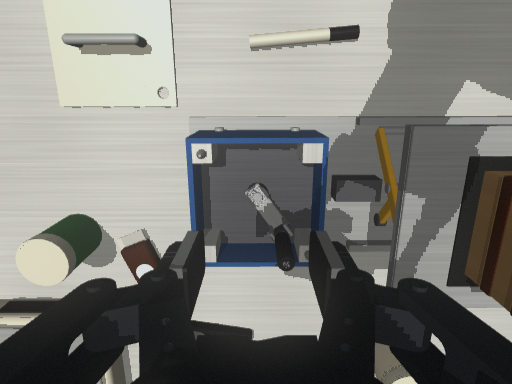

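The platform is level (157.2 vs 157.0 mm) and the stack is intact. Now I'll fold the handle back: reverse arc, then press down with closed fingers.

```bash
python3 - <<'E'
from up import *
ph=json.load(open("ph.json"))%(2*np.pi); piv=hub+.05*np.array([np.cos(ph),np.sin(ph)]); d=-(piv-hub)/.05; R=.068
def tcp(th): 
    p=piv+R*np.cos(th)*d; return [p[0],p[1],.080+R*np.sin(th)+.010]
t=tcp(np.pi/2); y=go([t[0],t[1],.25],ph); print(np.degrees(y),r.read_state()["joint_positions"].round(2))
command_gripper(.045); print("hit",r.move_straight(t,speed=.1,max_force=6)); command_gripper(0,45)
F=[]
for th in np.radians(np.arange(82.5,-1,-7.5)):
    r.move_straight(tcp(th),speed=.06); s=r.read_state(); F.append((np.degrees(th).round(),*s["contact_force"].round(1),round(s["grip_width"],4)))
    if np.linalg.norm(s["contact_force"])>35: print("ABORT"); break
for f in F: print(*f)
e=s["eef_pos"]; command_gripper(.045); r.move_straight([*e[:2],.17],speed=.12); command_gripper(0)
g=piv+.066*d; r.move_straight([*g,.15]); print("press",r.move_straight([*g,.104],speed=.04,max_force=10),r.read_state()["eef_pos"]); r.move_straight([*g,.2])
im,P=look("fold"); z=P[...,2]
m=(np.linalg.norm(P[...,:2]-hub,axis=-1)<.06)&(z>.07)&(z<.15)&(im.max(-1)<110)
for k in big(m)[:2]: print(rect(P[k]),np.nanpercentile(P[k][:,2],[5,50,99]).round(4))
r.reach([.42,-.30,.30],q(np.pi/2)); im,P=cloud("wrist"); z=P[...,2]; cv2.imwrite("pics/cov2.png",im[:,:,::-1])
c=(abs(P[...,0]-.42)<.15)&(abs(P[...,1]+.3)<.14)
seg(P,c&(z>.0035)&(z<.012)&(im.min(-1)>90))
for k in big(c&(z>.025)&(z<.05)&(abs(P[...,0]-.42)<.1))[:2]: print("bar",rect(P[k]),np.nanmedian(P[k][:,2]),k.sum())
print(r.read_state()["time_s"])
cv2.imwrite('pics/m2.png',np.hstack([cv2.resize(cv2.imread('pics/%s.png'%a),(400,300)) for a in ("fold","cov2")]))
E
```

```text
37.300000000000225 [-0.25  0.59  1.14  0.    1.41  0.67]
hit False
82.0 3.8 3.7 2.2 0.0165
75.0 3.3 3.9 3.9 0.0164
68.0 3.2 3.3 5.0 0.0167
60.0 1.4 3.7 6.6 0.0163
53.0 -0.1 2.4 8.4 0.0168
45.0 -2.5 1.8 8.6 0.0165
38.0 -2.1 1.5 7.5 0.0166
30.0 -1.6 0.3 5.2 0.0166
22.0 -2.1 -0.5 4.8 0.0164
15.0 -2.2 -1.0 4.7 0.0167
7.0 -2.8 0.5 3.4 0.0165
0.0 -2.4 0.5 3.9 0.0166
press True [ 0.59371383 -0.12422387  0.11188888]
(array([ 615.5, -103.2]), array([87.4, 27.8]), 33.4) [0.0793 0.0857 0.0885]
(array([ 419.6, -299.1]), array([156., 154.]), 0.1) [0.0036 0.0043 0.0055] 10167
bar (array([ 419.6, -298.7]), array([91.2, 11.9]), 89.8) 0.03605325047674668 702
100.6667
```

View pics/m2.png

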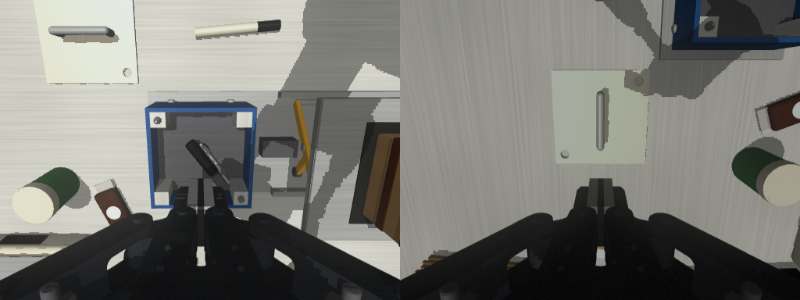

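The handle is folded flat (top 88.5 mm, as at the start) and the cover still lies where I left it. I'll regrip it at the same pose and reproduce the seated pose.

```bash
python3 - <<'E'
from up import *
y=np.pi/2; c=[.4199,-.2999]; t=[.6065,-.1123]
r.reach([*c,.13],q(y)); command_gripper(.05); print("h",r.move_straight([*c,.036],speed=.1,max_force=8)); command_gripper(0,80)
r.move_straight([*c,.25],speed=.15); s=r.read_state(); print(s["grip_width"],s["contact_force"])
r.reach([*t,.20],q(y)); r.hold(.3); im,P=cloud("wrist"); z=P[...,2]; e=r.read_state()["eef_pos"]; print(e)
cv2.imwrite("pics/held.png",im[:,:,::-1])
seg(P,(z>.15)&(z<.185)&(im.min(-1)>90))
r.move_straight([*t,.155],speed=.06)
print("h",r.move_straight([*t,.131],speed=.03,max_force=6)); s=r.read_state(); print(s["eef_pos"],s["grip_width"],s["contact_force"],s["time_s"])
E
```

```text
h False
0.009333855191051026 [ 0.25542663  0.12507734 -2.68537948]
[ 0.60626449 -0.11313255  0.20034548]
(array([606.2, -91.3]), array([157.4, 112.7]), -0.1) [0.1669 0.1679 0.1689] 59041
h True
[ 0.60636318 -0.11234671  0.1346411 ] 0.00927756441789303 [-1.78338395  0.13668175  4.6645663 ] 107.9833
```

```bash
python3 - <<'E'
from up import *
e=r.read_state()["eef_pos"]; command_gripper(.05); r.move_straight([*e[:2],.24],speed=.12)
r.reach([.606,-.114,.33],q(0)); im,P=cloud("wrist"); z=P[...,2]; cv2.imwrite("pics/end.png",im[:,:,::-1])
seg(P,(z>.095)&(z<.115)&(P[...,1]<0.0))
r.reach([.4,-.2,.38],q(0)); im,_=optics.get_image("top"); cv2.imwrite("pics/endtop.png",cv2.resize(im[:,:,::-1],(800,600)))
print(r.read_state()["time_s"])
E
```

```text
(array([ 605.9, -112.7]), array([158.3, 156.9]), -89.9) [0.1008 0.1021 0.1034] 19239
111.9
```

View pics/end.png

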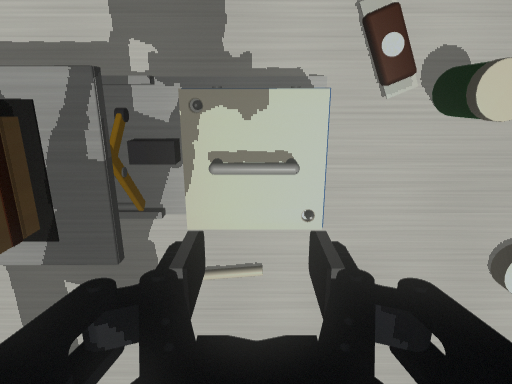

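View pics/endtop.png

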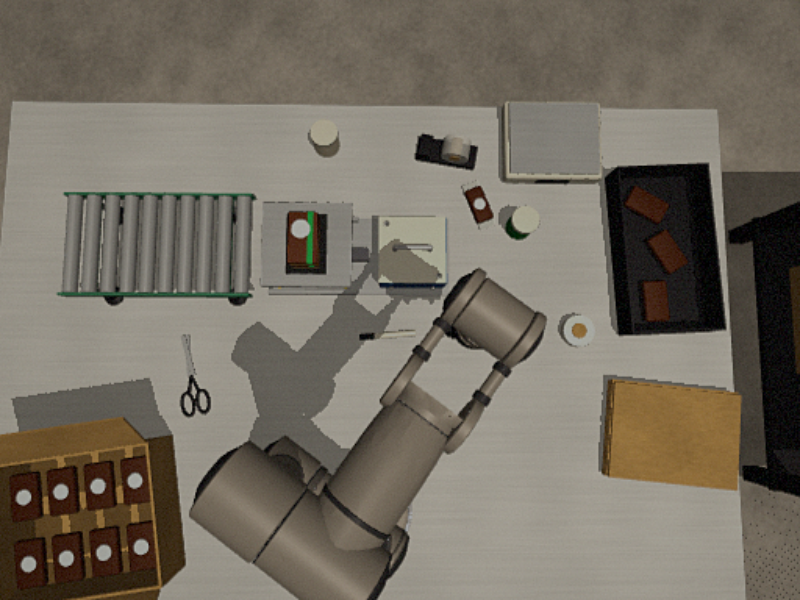

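The cover is seated flat: its plate top is at 102.1 mm, the same as at the start, and both pins show through the holes at (196,105) and (308,215). The stack stands on the pad, and the other loose things haven't moved.

```bash
python3 -c "
from h import *
r.finish_job()"
```

```text
the job is handed in; nothing more can be done
```

I handed the job in at about 112 s: both fudge boxes are stacked on the pad, the platform is level with the track to about 0.2 mm, the handle is folded, the cover is back on its pins, and the other loose things are undisturbed.

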